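Jack a model-truck axle up to the height pointer

ROBOT

A 7-joint arm with a two-finger parallel gripper is mounted at the origin on the work surface. World frame = base frame: x ahead of the robot, y to its left, z up, the work surface at z = 0. Lengths are in m, angles in degrees, forces in N, time in s.
With the tool pointing down it reaches from about 0.425 to 0.875 m from the base axis. Payload 9.9 kg.
Tool frame: the origin (TCP) lies midway between the tips of the shut fingers; the grasp point (between the pads) lies 19 mm behind it; z points along the fingers, x is the direction in which the jaws open and shut, and the axes are right-handed (so a half turn about z gives the same grasp; the last joint's range is limited). The gripper opens to 85 mm and grips with 20 to 120 N. Pads are 22 mm wide; open, the fingers measure 114 mm over their backs; the gripper's body (76 mm by 85 mm) begins 54 mm behind the grasp point. The pads swing forward as they close: fully open they stand 13 mm farther back than shut.
Start: joints at [58.912, 32.985, 1.427, 82.34, -0.859, 64.687, -3.237], TCP at [0.299, -0.605, 0.231] pointing down, gripper open.
Joint ranges: [-157.87, 157.87], [-19.46, 123.44], [-87.15, 90], [11.01, 140.99], [-62.26, 242.26], [9.8, 113.94], [-161.44, 161.44]. Speed limits (degrees/s): [127.2, 127.2, 172.46, 172.46, 180, 180, 180].

INTERFACE

Orientations are given as a 3x3 rotation matrix whose columns are the frame's x, y, z axes.
In Python, from cell import status, get_image, env gives the robot as it stands. The module is installed in compiled form; this text tells all that it offers.
- The arm moves only by the shell command python3 -m handwheel 'ROWS' [OPENING] [FORCE]. ROWS is JSON, one flat list of numbers, 6 for each row, row after row: the shift along the tool's x, y, z in mm, then the turn, a rotation vector about the tool's x, y, z in degrees. In form: [dx, dy, dz, rx, ry, rz, dx, dy, dz, rx, ry, rz, ...]. A call has exactly 10 rows; each row is the pose to reach, as a shift and turn from the pose commanded when the call began, along the tool's axes at that moment; what a row does not reach only later rows make up. A row lasts 1/8 s, in which the tool goes at most 62.5 mm and 10.7 degrees, less where a joint would pass 70% of its speed; a pose out of reach is approached as far as the arm can. A call with a gripper value outside its range is refused whole. OPENING is the closure, from 0 (fully open) to 1 (shut), set as the call begins (- or left out, the last holds). The fingers move at their own pace and stop on an object; FORCE is the grip in N (left out, the last holds). Time passes only in rows, so rows that repeat a pose let the fingers close, or fill a call up. It gives the time, the measured TCP pose, the force and the opening at its end, in the units of the state.
- status.state(): the state, without advancing time (a new reading comes with each control period).
- get_image(name): name is "scene" or "top" or "wrist"; returns a dict with "color" (420x560x3 uint8, red, green, blue), "depth" (420x560 float32, m along the optical axis (not along the pixel's ray), 0 where there is no reading), "fov_y" (degrees; the focal length in pixels is half the picture's height over the tangent of half this angle, whatever the lens; pixels are square), "cx", "cy" (the principal point, pixels), "D" ([k1, k2, p1, p2, k3] as OpenCV has them; the pictures are not rectified), "R" (3x3) and "t" (3): a world point X has camera coordinates R X + t; the wrist camera has in their place "hand_eye" (4x4, takes a point from camera to tool coordinates, whose origin is the TCP and whose axes are the tool frame's). Camera axes: x right, y down, z forward; pixel columns grow to the right and rows downward; lengths in m; the calibration is good to about 2 mm. A picture is of the moment at which its call begins: read the wrist's pose just before it.
- env.job_done(): hands the job in, once; it reports no verdict.
The state is a dict: "time_s": time; "joint_pos": joint angles; "qvel": joint speeds; "joint_efforts": joint torques, N m; "tool_pos": TCP position; "ee_rot": TCP orientation; "force": force on the tool from outside, world axes, zero at the start; "ft_torque": the same for the moment, N m; "opening": opening from 0.0 (shut) to 1.0 (fully open).
Only numpy, scipy, OpenCV 4.12 (cv2) and the standard library are available. Lean on these libraries where they do the work, as an engineer would, in place of code of your own. Each camera call takes 0.05 s, during which the arm holds its last target. There are 200 camera calls.

TASK

Take the crank by its upright grip off the wooden parking block and fit it fully home on the jack's shaft, feeling gently for the position where it drops over the cross pin. Then wind clockwise, without forcing anything, until the saddle has lifted the truck axle so that its end is level with the pointer, and let go, leaving the crank on the shaft. Do not touch the axle and leave the other things on the bench alone.

Things in the scene. Friction and masses are not known exactly. Their poses are not given: they have to be found in the camera images.
- crank: Loose steel crank (190 g) standing on the dowel of the parking block, hub down. Origin: centre of the hub's underside; z up, x along the arm from hub to grip. Hub: outside diameter 28 mm, blind bore 15.5 mm diameter and 38 mm deep, open at the bottom. Arm: 38 to 46 mm above the origin, 18 mm wide.
- crank_notch (a point): Roof of one of the two notches in the hub's underside, 11 mm from the hub's axis along +x, 10 mm above the underside; the other is on the -x side. Each spans about 60 degrees; between them two lugs of about 120 degrees (on +y and -y) reach down 10 mm.
- crank_grip (a point): Middle of the crank's upright round grip (22 mm diameter, 50 mm long, from 2 mm above the arm): 55 mm from the hub's axis along x, 73 mm above the hub's underside. It is a sleeve that turns about its own axis with slight friction (0.012 N m): a hand can keep its direction while winding, and the crank keeps its direction when carried smoothly.
- block: Fixed wooden parking block 100 x 60 x 50 mm. An upright dowel (12 mm diameter, 26 mm high) stands on its top, in the crank's bore; the crank's arm rests on a wooden prop (12 x 30 mm, 38 mm high) 45 mm from the dowel. Origin: on the table under the dowel; x from the dowel to the prop.
- stand: Fixed jack stand on a plywood base 190 x 290 x 12 mm. Origin: on the table under the shaft; x from the shaft to the axle (75 mm), y along the axle towards the pointer. The steel column, 56 x 56 mm, ends 142 mm above the table. Two trestles (tops 75 mm high, at x 75, y +-70 mm) carry the axle at the start. A gauge rod 160 mm high stands at x 75, y 138 mm.
- shaft_seat (a point): Centre of the top of the 30 mm collar on the jack's upright shaft, 150 mm above the table: the crank is fully home when its hub's underside stands here. Turned clockwise as seen from above the shaft raises the saddle 8 mm a turn (anticlockwise lowers it). It resists with about 0.15 N m and stays where it is left.
- shaft_tip (a point): Tip of the round shaft, 34 mm above the seat: a cone from 5 mm diameter here to 12 mm diameter 10 mm lower, then straight. The shaft's measured place may be off by a couple of mm, and its bronze nut is soft: press and wind with no more than about 10 N at the hand, giving way to the side forces felt.
- pin_level (a point): On the shaft's axis at the top of its cross pin (6 mm diameter, 30 mm long), 9 mm above the seat. The pin's direction differs each time and is not measured. A hub turned wrongly stops with its lugs here; turned so that its notches straddle the pin (each half turn, with about 25 degrees of room) it sinks home. Winding first takes up that play.
- saddle: The jack's aluminium carriage with a saddle plate 62 x 50 mm reaching under the middle of the axle. Origin: on the shaft's axis at the height of the plate's upper face; it moves straight up, at most to 100 mm above the table. At the start the plate is 3 to 8 mm below the axle.
- axle: Loose black truck axle (about 500 g), 220 mm long along y, lying on the trestles. Origin: centre of the flat underside of its 44 mm middle housing; z up. The axle's centre line is 22 mm above.
- axle_end (a point): Tip of the thin steel stub (8 mm diameter) on the +y end of the axle, on the centre line.
- pointer_tip (a point): Tip of the flat steel pointer (3 mm thick) on a collar on the gauge rod, 6 mm beyond the end of the axle. The height to set: the axle's end must come level with it; it stands 9 to 17 mm above the axle's starting height.
- screwdriver: Loose screwdriver lying on the left, near the robot; a bystander. Origin: underside of the middle.
- tin: Loose tin 66 mm diameter, 85 mm high; a bystander. Origin: centre of its underside.
- tray: Loose cardboard tray 120 x 90 x 30 mm; a bystander. Origin: centre of its underside.
Things that resemble listed ones, but are neither listed nor needed, are in the scene too. Of the things like the crank, leave any that is green; of the rest the larger one is meant.

How it is judged (in metres and radians):
On the way, in this order (a step that is already met when the one before it is completed fails the run):
1. the crank's hub is fully home on the jack's shaft (within 3 mm of its seat) (distance between crank and shaft_seat below 0.0035 m and z of crank in the frame of shaft_seat below 0.003 m and angle between crank's own z axis and vertical below 0.12 rad), for 0.2 s.
2. the saddle has lifted the axle at least 4 mm off the trestles, with the crank on the shaft (z of axle in the frame of stand above 0.069 m and contact force between axle and saddle above 1 N and distance between crank and shaft_seat below 0.006 m), for 0.2 s.
At the end, for the whole second after the job is handed in: The axle lies level on the saddle with its end within 2 mm of the pointer's height, at rest; the crank is still home on the shaft (within 6 mm) and let go (z of axle_end in the frame of pointer_tip between -0.002 and 0.002 m and angle between axle's own z axis and vertical below 0.05 rad and contact force between axle and saddle above 1 N and distance between crank and shaft_seat below 0.006 m and linear speed of axle below 0.01 m/s and linear speed of crank below 0.02 m/s); the robot touches nothing.
It fails at once if the crank is forced against the jack with more than 30 N (contact force between crank and stand above 30 N).
It fails at once if the robot touches the axle (contact force between any of the fingers, the arm and axle above 0.5 N).
It fails at once if a bystander (screwdriver, tin or tray) is moved more than 20 mm (distance of any of screwdriver, tin, tray from where it was at the start of the episode above 0.02 m).
It also fails if it takes over 72 s, if anything falls off the work surface, if the arm or the gripper's body presses on something with over 40 N, if the wrist force passes 120 N, or if a joint passes its speed limit or range.

## Working session

There is one attempt and no reset: what is moved stays moved. The work goes in short steps, Python scripts to look and compute and a shell command to move; the robot and the scene stay as the last step left them, time stands still between calls to the robot, and variables do not carry over. Pictures are saved under pics/ and viewed, about 8 in all and at most 12, crops included, and the job is handed in when it is done.

```bash
mkdir -p pics
cat > h.py <<'E'
import numpy as np, cv2, pickle
from cell import status, get_image, env
def grab(n):
    s=status.state(); d=get_image(n)
    f=d["color"].shape[0]/2/np.tan(np.radians(d["fov_y"])/2)
    d["K"]=np.array([[f,0,d["cx"]],[0,f,d["cy"]],[0,0,1]])
    if n=="wrist":
        H=np.eye(4);H[:3,:3]=np.array(s["ee_rot"]);H[:3,3]=s["tool_pos"]
        M=H@np.array(d["hand_eye"])   # cam->world
        d["R"]=M[:3,:3].T; d["t"]=-M[:3,:3].T@M[:3,3]
    d["R"]=np.array(d["R"]);d["t"]=np.array(d["t"])
    return d
def rays(d,uv):
    uv=np.array(uv,float).reshape(-1,1,2)
    p=cv2.undistortPoints(uv,d["K"],np.array(d["D"],float)).reshape(-1,2)
    return np.c_[p,np.ones(len(p))]
def plane(d,uv,z):
    r=rays(d,uv)@d["R"]; c=-d["R"].T@d["t"]
    return c+r*((z-c[2])/r[:,2])[:,None]
def bydepth(d,uv):
    uv=np.array(uv).reshape(-1,2); z=d["depth"][uv[:,1].astype(int),uv[:,0].astype(int)]
    return (rays(d,uv)*z[:,None]-d["t"])@d["R"]
def cloud(d):
    h,w=d["depth"].shape; u,v=np.meshgrid(np.arange(w),np.arange(h))
    P=bydepth(d,np.c_[u.ravel(),v.ravel()]).reshape(h,w,3); P[d["depth"]==0]=np.nan; return P
def proj(d,X):
    return cv2.projectPoints(np.array(X,float).reshape(-1,3),cv2.Rodrigues(d["R"])[0],d["t"],d["K"],np.array(d["D"],float))[0].reshape(-1,2)
def save(d,name,box=None,sc=1):
    im=d["color"][...,::-1]
    if box: im=im[box[1]:box[3],box[0]:box[2]]
    cv2.imwrite("pics/"+name,cv2.resize(im,None,fx=sc,fy=sc,interpolation=cv2.INTER_CUBIC))
def dump(d,n): pickle.dump({k:d[k] for k in d},open(n,"wb"))
E
python3 - <<'E'
from h import *
for n in("scene","top"):
    d=grab(n); dump(d,n+".pkl"); save(d,n+".png",None,1.4); print(n,-d["R"].T@d["t"],d["R"][2],d["K"][0,0])
s=status.state();print(s)
E
```

```text
scene [ 0.9560457  -0.65477138  0.73617429] [-0.39831357  0.70914947 -0.58176742] 457.33133039725794
top [0.46632919 0.06842978 1.17215565] [ 0.09803609 -0.02181446 -0.99494374] 424.01994377570446
{'time_s': 0.1, 'joint_pos': array([58.91044437, 33.02945808,  1.42399435, 82.37934849, -0.85932087,
       64.686489  , -3.23795356]), 'qvel': array([ 0.05612331, -0.04739804, -0.02168795, -0.13192128, -0.04321138,
        0.11449394, -0.01819446]), 'joint_efforts': array([ 7.03123369e-03, -7.67306042e+01,  2.25819625e+00, -2.86603385e+01,
        1.59377628e-02,  8.64680886e-03, -5.08051619e-05]), 'tool_pos': array([ 0.29878068, -0.6048414 ,  0.23052407]), 'ee_rot': array([[ 4.42899699e-01, -8.96570872e-01, -7.26531644e-04],
       [-8.96569951e-01, -4.42900288e-01,  1.28769639e-03],
       [-1.47629215e-03,  8.10660974e-05, -9.99998907e-01]]), 'force': array([ 0.22727519, -0.04944517, -0.4099442 ]), 'ft_torque': array([-0.01689237, -0.02314649,  0.02612756]), 'opening': 0.9994353074089204}
```

View pics/scene.png

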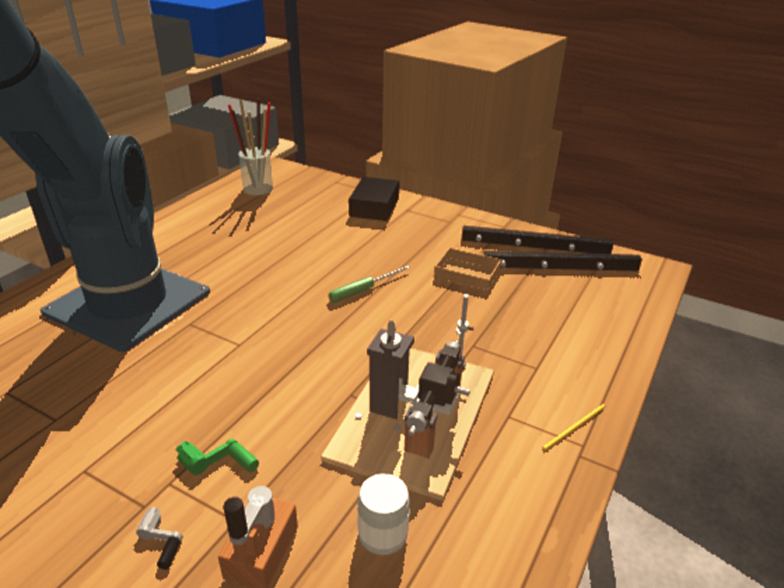

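View pics/top.png

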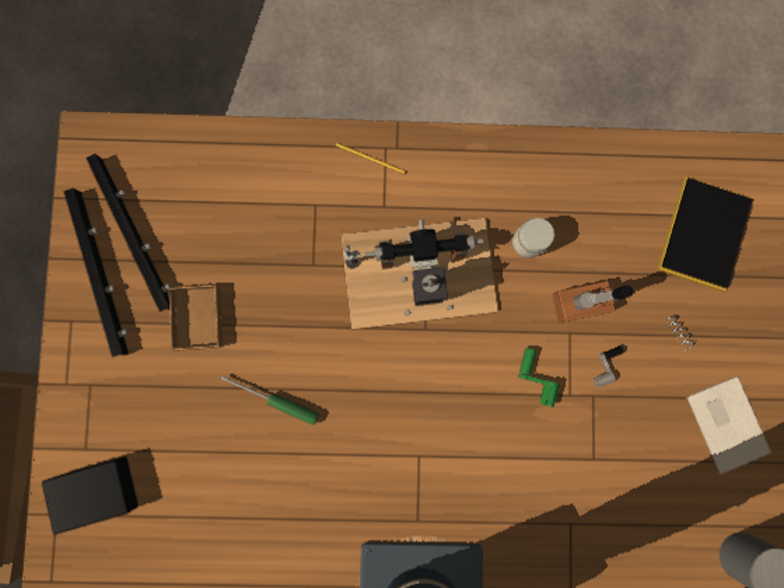

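The views (at 1.4x) show three crank-like things. A grey crank stands on the block at top (605,297) / scene (245,515). A green one is at top (540,378), which I leave alone, and a smaller grey one lies at top (608,365). By the description the one on the block is meant. The stand is at top (425,270), the tin at (533,237), the tray at (195,317) and the screwdriver at (270,400).

Run:
```python
from h import *
t=pickle.load(open("top.pkl","rb")); s=pickle.load(open("scene.pkl","rb"))
save(t,"crop.png",(225,140,475,245),3.2)
P=cloud(t); 
for nm,(u0,v0,u1,v1) in dict(block=(390,190,460,235),stand=(240,150,360,240)).items():
    Q=P[v0:v1,u0:u1].reshape(-1,3); C=t["color"][v0:v1,u0:u1].reshape(-1,3).astype(int)
    for zl,zh in [(.008,.016),(.045,.055),(.09,.1),(.125,.135),(.139,.146),(.147,.156),(.157,.165),(.166,.19)]:
        m=(Q[:,2]>zl)&(Q[:,2]<zh)
        if m.sum()>2: 
            r=cv2.minAreaRect((Q[m][:,:2]*1000).astype(np.float32)); print(nm,zl,m.sum(),Q[m].mean(0).round(4),np.round(r[0],1),np.round(r[1],1),round(r[2],1))
# grip by dark colour
S=cloud(s)
for nm,P_,d in(("top",P,t),("scene",S,s)):
    hsv=cv2.cvtColor(d["color"],cv2.COLOR_RGB2HSV)
    m=(hsv[...,2]<60)&(P_[...,2]>.09)&(P_[...,1]<-.15)&(P_[...,0]>.3)&(P_[...,0]<.7)&(P_[...,2]<.2)
    v,u=np.nonzero(m); print(nm,m.sum(),u.mean(),v.mean(),P_[m].mean(0),P_[m].min(0),P_[m].max(0))
```

```text
block 0.008 16 [ 0.5744 -0.2593  0.0112] [ 587.2 -265.3] [34.8 82.5] 67.4
block 0.045 535 [ 0.5799 -0.2975  0.0499] [ 582.  -304.8] [ 59.7 100.7] 13.1
block 0.09 204 [ 0.5824 -0.3053  0.0955] [ 582.9 -308.9] [27.5 68.2] 11.8
block 0.125 11 [ 0.588  -0.336   0.1304] [ 591. -336.] [17.9  6.2] 4.0
block 0.139 20 [ 0.5903 -0.3414  0.1441] [ 590.9 -342.4] [16.9 19.9] 88.3
block 0.147 36 [ 0.5909 -0.343   0.1489] [ 589.9 -342.9] [18.8 17.6] 43.4
stand 0.008 4714 [0.6226 0.0178 0.0118] [633.4  15.6] [190.2 290.1] 8.2
stand 0.045 32 [0.6282 0.0181 0.0502] [616.8  37.8] [114.1 200.9] 14.6
stand 0.09 493 [0.6689 0.0157 0.0962] [668.2  29.9] [206.2 153.4] 61.3
stand 0.125 5 [0.5996 0.0552 0.1325] [600.3  65.7] [192.5  21. ] 66.2
stand 0.139 369 [0.5949 0.0033 0.1419] [603.2  60.6] [184.9  66.4] 81.3
stand 0.147 87 [0.5959 0.0053 0.15  ] [614.9  70.1] [170.8  37.7] 77.2
stand 0.157 23 [0.6111 0.0474 0.1595] [619.  72.] [171.   15.5] 71.8
stand 0.166 17 [0.5944 0.0025 0.1773] [594.9   1.4] [9.3 9.6] 4.4
top 112 443.9732142857143 208.52678571428572 [ 0.5903446  -0.33970782  0.13522971] [ 0.58032389 -0.35311827  0.09575633] [ 0.60124904 -0.33274655  0.15234336]
scene 289 167.74740484429066 371.681660899654 [ 0.59683801 -0.34923553  0.12812668] [ 0.58370204 -0.35486638  0.09949196] [ 0.60335385 -0.33829622  0.14984551]
```

View pics/crop.png

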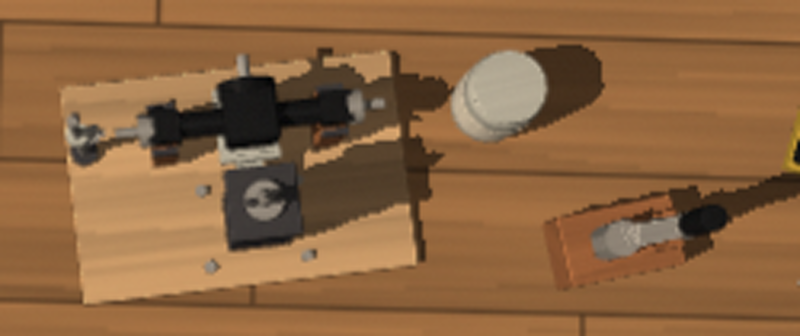

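The close crop confirms the choice: a grey crank with an upright black grip at crop (703,220) and its hub at (617,240), standing on the wooden block.

Run:
```python
from h import *
s=status.state();R=np.array(s["ee_rot"]);p=np.array(s["tool_pos"])
d=grab("wrist");print(np.round(d["hand_eye"],4),d["K"][0,0])
for tgt in([.56,0.0,.34],[.58,.0,.36]):
    print(tgt,R.T@(np.array(tgt)-p)*1000)
from scipy.spatial.transform import Rotation as Ro
print(Ro.from_matrix(R.T@np.diag([1,-1,-1])).as_rotvec(True))
```

```text
[[ 1.000e+00  3.000e-04  1.000e-04 -1.400e-03]
 [-3.000e-04  9.459e-01  3.245e-01 -8.370e-02]
 [ 0.000e+00 -3.245e-01  9.459e-01 -1.427e-01]
 [ 0.000e+00  0.000e+00  0.000e+00  1.000e+00]] 331.4157271376741
[0.56, 0.0, 0.34] [-426.75028477 -502.07718491 -108.88674206]
[0.58, 0.0, 0.36] [-417.92181662 -520.00698103 -128.90125084]
[-4.28719914e-02  7.82670908e-02 -6.37109134e+01]
```

Run:
```python
from h import *
s=status.state();R=np.array(s["ee_rot"]);p=np.array(s["tool_pos"])
print(R.T@(np.array([.61,-.02,.34])-p)*1000)
```

```text
[-386.72485258 -538.05563714 -108.88809475]
```

```bash
python3 -m handwheel '[-20,-30,-50,0,0,-8, -60,-80,-108.9,0,0,-16, -100,-140,-108.9,0,0,-26, -140,-195,-108.9,0,0,-36, -180,-250,-108.9,0,0,-46, -220,-306,-108.9,0,0,-54, -260,-362,-108.9,0,0,-63.7, -310,-430,-108.9,0,0,-63.7, -355,-494,-108.9,0,0,-63.7, -386.7,-538,-108.9,0,0,-63.7]' 0
python3 - <<'E'
from h import *
d=grab("wrist"); dump(d,"w1.pkl"); save(d,"w1.png",None,1.4)
s=status.state(); print(s["tool_pos"],np.round(s["ee_rot"],4),s["force"])
P=cloud(d); print(-d["R"].T@d["t"])
for zl,zh in [(.139,.145),(.147,.153),(.154,.162),(.165,.19)]:
    m=(P[...,2]>zl)&(P[...,2]<zh)&(abs(P[...,0]-.595)<.045)&(abs(P[...,1]-.003)<.045)
    if m.sum()<3: continue
    v,u=np.nonzero(m);r=cv2.minAreaRect((P[m][:,:2]*1000).astype(np.float32));print(zl,m.sum(),u.mean(),v.mean(),P[m].mean(0),r)
E
```

```text
time_s: 1.4
tool_pos: [0.5722, -0.0907, 0.3401]
ee_rot: [[1.0, -0.001, -0.0], [-0.001, -1.0, -0.0], [-0.0, 0.0, -1.0]]
force: [0.8, -0.2, 0.8]
opening: 0.998
[ 0.57518245 -0.08019439  0.33994414] [[ 0.9999  0.0101  0.0017]
 [ 0.0101 -0.9999  0.0063]
 [ 0.0018 -0.0063 -1.    ]] [1.34232562 7.94291821 0.89671711]
[ 0.57175288 -0.00582953  0.48284111]
0.139 2710 303.2808118081181 83.06125461254612 [0.59531691 0.00448371 0.14207198] ((595.5152587890625, 3.8759002685546875), (55.811737060546875, 56.27349090576172), 8.249201774597168)
0.147 557 303.6301615798923 83.99820466786356 [0.59510272 0.00370254 0.15016901] ((595.4736328125, 3.8839473724365234), (29.434572219848633, 28.012004852294922), 13.765708923339844)
0.154 163 304.4539877300613 83.40490797546012 [0.59528719 0.00392166 0.15852771] ((594.1953125, 3.2955312728881836), (8.575231552124023, 29.594282150268555), 14.389952659606934)
0.165 132 305.4318181818182 83.62878787878788 [0.59469288 0.00324231 0.17785013] ((595.255126953125, 3.4019200801849365), (11.107498168945312, 10.549999237060547), 1.2560964822769165)
```

View pics/w1.png

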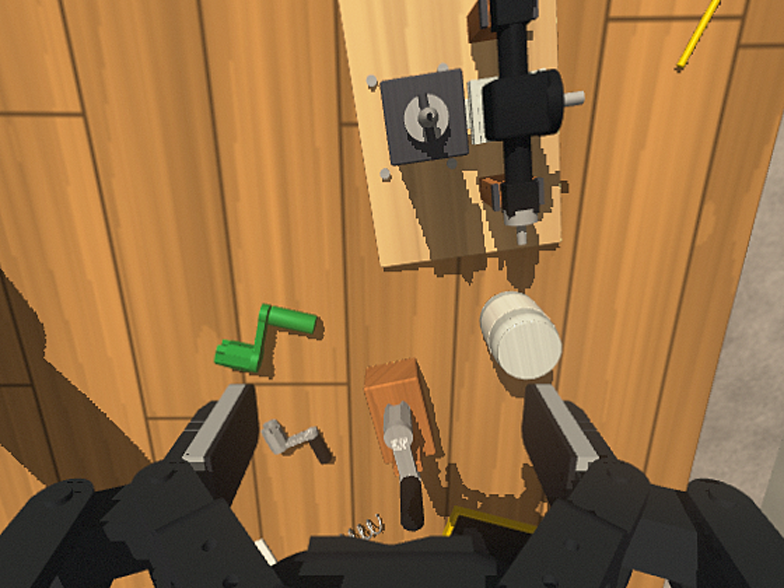

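The wrist view (1.4x) shows the shaft at (428,118). Its dark cross pin runs roughly along world y, from (427,95) to (432,140). The crank's grip top is at (410,490), the hub at (398,430) and the tin at (525,345). The arm was still settling in this picture, so I'll measure again at rest.

Run:
```python
from h import *
d=grab("wrist"); d=grab("wrist"); dump(d,"w2.pkl")
s=status.state(); print(s["tool_pos"],np.round(s["ee_rot"],4).tolist(),s["force"])
P=cloud(d)
def near(zl,zh,x,y,r):
    return (P[...,2]>zl)&(P[...,2]<zh)&(abs(P[...,0]-x)<r)&(abs(P[...,1]-y)<r)
for zl,zh in [(.139,.145),(.147,.153),(.154,.162),(.165,.19)]:
    m=near(zl,zh,.595,.003,.045); Q=P[m][:,:2]
    r=cv2.minAreaRect((Q*1000).astype(np.float32)); w,V=np.linalg.eigh(np.cov(Q.T)); print(zl,m.sum(),Q.mean(0),r,np.degrees(np.arctan2(V[1,1],V[0,1])))
for nm,zl,zh in(("armtop",.085,.102),("grip",.142,.156),("blk",.045,.055)):
    m=near(zl,zh,.582,-.31,.075); Q=P[m]
    if m.sum()>3:
        r=cv2.minAreaRect((Q[:,:2]*1000).astype(np.float32)); w,V=np.linalg.eigh(np.cov(Q[:,:2].T)); print(nm,m.sum(),Q.mean(0),r,np.degrees(np.arctan2(V[1,1],V[0,1])))
# rays for shaft tip: plane
```

```text
[ 0.57254866 -0.08797454  0.33971019] [[1.0, 0.0068, -0.0004], [0.0068, -1.0, 0.002], [-0.0004, -0.002, -1.0]] [-0.74291184 -0.71540283 -0.57428072]
0.139 2621 [0.59521223 0.00448579] ((595.5819702148438, 3.5609798431396484), (55.833641052246094, 55.53033447265625), 8.250785827636719) 178.63990916920315
0.147 544 [0.5950565 0.003768 ] ((595.5614013671875, 3.7632265090942383), (28.54965591430664, 28.394916534423828), 2.153956651687622) -164.85013590605035
0.154 157 [0.59540855 0.00386695] ((594.1519165039062, 3.270064353942871), (8.5991792678833, 29.6983699798584), 14.066506385803223) 103.92043773375573
0.165 127 [0.59474656 0.00345434] ((595.3076171875, 3.3029210567474365), (10.735584259033203, 11.083680152893066), 89.92537689208984) 152.69880191946052
armtop 766 [ 0.58316279 -0.30339348  0.09488438] ((583.6841430664062, -309.09405517578125), (29.712963104248047, 72.30487823486328), 13.345869064331055) 103.71499907930796
grip 216 [ 0.59143828 -0.33970295  0.14723953] ((591.57373046875, -341.310791015625), (21.027339935302734, 19.46979522705078), 89.1370620727539) 94.86653486672192
blk 1432 [ 0.58247056 -0.29005855  0.04989303] ((582.2965087890625, -302.901123046875), (60.302127838134766, 101.44730377197266), 13.133062362670898) 111.1313408671237
```

```bash
python3 -m handwheel '[2,30,10,0,0,0, 5,70,30,0,0,0, 8,110,50,0,0,0, 12,150,70,0,0,0, 15,190,90,0,0,0, 17,225,110,0,0,0, 19,245,120,0,0,0, 19,253,120,0,0,0, 19,253,120,0,0,0, 19,253,120,0,0,0]' 0 40
python3 - <<'E'
from h import *
s=status.state(); print(s["tool_pos"],np.round(s["ee_rot"],4).tolist(),s["force"],s["ft_torque"],s["joint_pos"])
print((np.array(s["ee_rot"]).T@(np.array([.5912,-.3415,.106])-s["tool_pos"]))*1000)
E
```

```text
time_s: 2.8
tool_pos: [0.5913, -0.3438, 0.2213]
ee_rot: [[1.0, 0.002, 0.002], [0.002, -1.0, 0.0], [0.002, -0.0, -1.0]]
force: [-1.4, 0.2, 0.0]
opening: 1.0
[ 0.59128948 -0.34384913  0.22127824] [[1.0, 0.0016, 0.0015], [0.0016, -1.0, 0.0001], [0.0015, -0.0001, -1.0]] [-1.3802526   0.15871991  0.03073195] [0.08169973 0.01476702 0.0127585 ] [ 36.6032606   34.84408354 -18.30126183  81.19740643  11.31365855
  65.68500615  16.81182181]
[ -0.25954852  -2.33814531 115.2782061 ]
```

```bash
python3 -m handwheel '[0,-2,25,0,0,0, 0,-2.3,50,0,0,0, 0,-2.3,75,0,0,0, 0,-2.3,95,0,0,0, 0,-2.3,108,0,0,0, 0,-2.3,115,0,0,0, 0,-2.3,115,0,0,0, 0,-2.3,115,0,0,0, 0,-2.3,115,0,0,0, 0,-2.3,115,0,0,0]' 0 80 && python3 -m handwheel '[0,0,0,0,0,0, 0,0,0,0,0,0, 0,0,0,0,0,0, 0,0,0,0,0,0, 0,0,0,0,0,0, 0,0,0,0,0,0, 0,0,0,0,0,0, 0,0,0,0,0,0, 0,0,0,0,0,0, 0,0,0,0,0,0]' 1 80
python3 - <<'E'
from h import *
s=status.state(); print(s["tool_pos"],np.round(s["ee_rot"],4).tolist(),s["force"],s["ft_torque"])
d=grab("wrist"); save(d,"w3.png",None,1.2)
E
```

```text
time_s: 4.05
tool_pos: [0.5907, -0.3432, 0.1056]
ee_rot: [[1.0, -0.0, 0.0], [-0.0, -1.0, -0.0], [0.0, 0.0, -1.0]]
force: [-0.1, -0.6, 0.7]
opening: 0.997
time_s: 5.3
tool_pos: [0.5906, -0.3431, 0.1053]
ee_rot: [[1.0, -0.0, 0.0], [-0.0, -1.0, -0.0], [0.0, 0.0, -1.0]]
force: [-1.5, 0.7, 5.0]
opening: 0.239
[ 0.59059749 -0.34309287  0.1053438 ] [[1.0, -0.0003, 0.0002], [-0.0003, -1.0, -0.0001], [0.0002, 0.0001, -1.0]] [-1.47417234  0.70876029  5.02511159] [0.03905349 0.18798785 0.04130252]
```

View pics/w3.png

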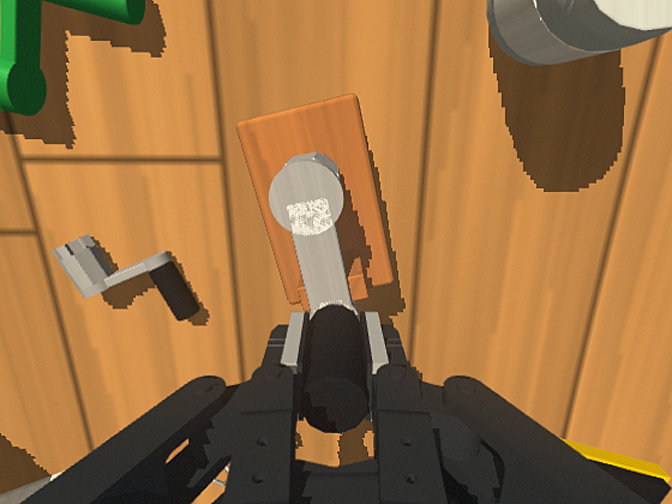

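The picture at 1.2x shows the grip held between the pads at (335,360). The hub is at (307,195), still on the dowel, with the opening at 0.24. I'll lift smoothly.

```bash
python3 -m handwheel '[0,0,-4,0,0,0, 0,0,-12,0,0,0, 0,0,-28,0,0,0, 0,0,-50,0,0,0, 0,0,-75,0,0,0, 0,0,-100,0,0,0, 0,0,-122,0,0,0, 0,0,-140,0,0,0, 0,0,-150,0,0,0, 0,0,-155,0,0,0]' 1 80
cat > hub.py <<'E'
from h import *
d=grab("wrist"); s=status.state(); p=np.array(s["tool_pos"]); zt=p[2]-.0553+.046
P=cloud(d); m=(P[...,2]>zt-.012)&(P[...,2]<zt+.012)&(np.hypot(P[...,0]-p[0],P[...,1]-p[1])<.085)
hsv=cv2.cvtColor(d["color"],cv2.COLOR_RGB2HSV); m&=(hsv[...,1]<60)&(hsv[...,2]>70)
n,l,st,c=cv2.connectedComponentsWithStats(m.astype(np.uint8)); 
if n>1:
    m=l==1+st[1:,4].argmax(); Q=P[m]
    # plane fit for tilt, farthest points for angle
    A=np.c_[Q[:,:2]-p[:2],np.ones(len(Q))]; k=np.linalg.lstsq(A,Q[:,2]-zt,rcond=None)[0]
    q=Q[:,:2]-p[:2]; rect=cv2.minAreaRect((q*1000).astype(np.float32)); far=q[np.hypot(*q.T)>.05].mean(0)
    w,V=np.linalg.eigh(np.cov(q.T)); print("n",m.sum(),"plane",k.round(4),"rect",np.round(rect[0],1),np.round(rect[1],1),round(rect[2],1),"far dir grip->hub",np.degrees(np.arctan2(far[1],far[0])).round(1),"rmax",np.hypot(*q.T).max().round(4))
print(s["time_s"],p.round(4),"F",s["force"].round(2),"M",s["ft_torque"].round(3),"op",round(s["opening"],3))
E
python3 hub.py
```

```text
time_s: 6.6
tool_pos: [0.5906, -0.3431, 0.261]
ee_rot: [[1.0, -0.0, 0.001], [-0.0, -1.0, -0.0], [0.001, 0.0, -1.0]]
force: [-0.6, 0.3, -2.7]
opening: 0.242
n 5504 plane [-0.0202 -0.0183  0.0002] rect [-8.8 33.8] [28.6 69.5] 7.8 far dir grip->hub 101.7 rmax 0.0696
6.65 [ 0.5907 -0.343   0.2611] F [-0.78 -0.8  -1.77] M [-0.085 -0.066  0.023] op 0.234
```

```bash
python3 -m handwheel '[0.3,-6,0,0,0,0, 1.5,-26,0,0,0,0, 3.5,-62,0,0,0,0, 6,-108,0,0,0,0, 9,-158,0,0,0,0, 12,-208,0,0,0,0, 14,-248,0,0,0,0, 15.5,-274,0,0,0,0, 16.3,-288,0,0,0,0, 16.5,-292,0,0,0,0]' 1 80 ; python3 -m handwheel '[0,0,0,0,0,0, 0,0,0,0,0,0, 0,0,0,0,0,0, 0,0,0,0,0,0, 0,0,0,0,0,0, 0,0,0,0,0,0, 0,0,0,0,0,0, 0,0,0,0,0,0, 0,0,0,0,0,0, 0,0,0,0,0,0]' 1 80; python3 hub.py
python3 - <<'E'
from h import *
d=grab("wrist"); dump(d,"w4.pkl"); save(d,"w4.png",None,1.2)
E
```

```text
time_s: 7.9
tool_pos: [0.6068, -0.0499, 0.26]
ee_rot: [[1.0, 0.001, -0.0], [0.001, -1.0, 0.0], [-0.0, -0.0, -1.0]]
force: [0.4, 0.2, -1.9]
opening: 0.24
time_s: 9.15
tool_pos: [0.6071, -0.051, 0.2602]
ee_rot: [[1.0, -0.0, 0.0], [-0.0, -1.0, 0.0], [0.0, -0.0, -1.0]]
force: [-0.1, 0.1, -2.1]
opening: 0.24
n 5507 plane [-0.0175 -0.0177  0.0004] rect [-9.1 33.7] [28.8 69.6] 8.3 far dir grip->hub 102.1 rmax 0.0696
9.2 [ 0.6071 -0.0511  0.2602] F [ 0.02 -1.17 -1.2 ] M [-0.081  0.035  0.024] op 0.237
```

View pics/w4.png

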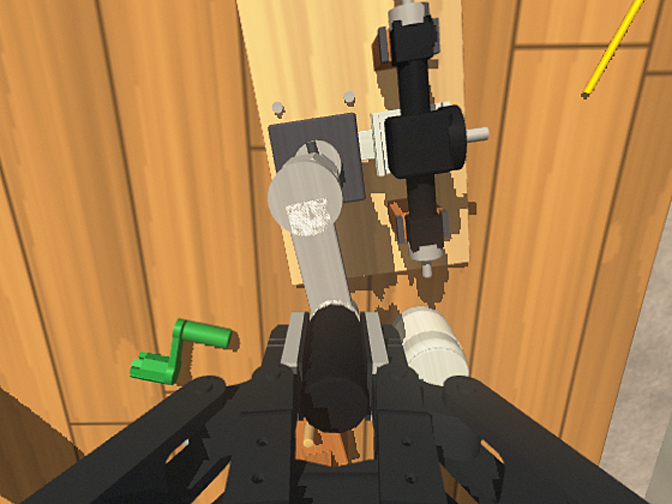

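The picture at 1.2x shows the hub circle at (306,198), just above the collar (about 318,160, partly hidden). The arm points along the crank's own direction, about -78 deg. Next I check the hub's world position.

Run:
```python
from h import *
d=pickle.load(open("w4.pkl","rb"))
P=cloud(d); hsv=cv2.cvtColor(d["color"],cv2.COLOR_RGB2HSV)
m=(abs(P[...,2]-.251)<.006)&(np.hypot(P[...,0]-.5953,P[...,1]-.0036)<.03)
v,u=np.nonzero(m); Q=P[m]; 
y=Q[:,1]; top=Q[y>.0036]  # half away from arm
A=np.c_[2*top[:,:2],np.ones(len(top))]
hull=cv2.convexHull((Q[:,:2]*1000).astype(np.float32))[:,0]; hull=hull[hull[:,1]>3]
A=np.c_[2*hull,np.ones(len(hull))]; k=np.linalg.lstsq(A,(hull**2).sum(1),rcond=None)[0]; print(k[:2],np.sqrt(k[2]+k[0]**2+k[1]**2), Q[:,2].mean(),len(hull))
print(plane(d,[306/1.2,198/1.2],.251))
```

```text
[595.18383921   2.87240281] 14.377368323207346 0.2507110082481385 34
[[0.59567585 0.00317663 0.251     ]]
```

```bash
python3 -m handwheel '[0,0,4,0,0,0, 0,0,8,0,0,0, 0,0,12,0,0,0, 0,0,15,0,0,0, 0,0,18,0,0,0, 0,0,20,0,0,0, 0,0,22,0,0,0, 0,0,24,0,0,0, 0,0,26,0,0,0, 0,0,26,0,0,0]' 1 80; python3 hub.py
```

```text
time_s: 10.5
tool_pos: [0.607, -0.051, 0.234]
ee_rot: [[1.0, -0.0, -0.0], [-0.0, -1.0, 0.0], [-0.0, -0.0, -1.0]]
force: [-0.8, -0.4, -1.3]
opening: 0.236
n 5518 plane [-0.0198 -0.0165  0.0002] rect [-9.2 33.7] [28.8 69.7] 8.3 far dir grip->hub 102.2 rmax 0.0697
10.55 [ 0.6071 -0.0511  0.2341] F [-1.06 -0.54 -2.26] M [-0.099 -0.034 -0.005] op 0.242
```

```bash
python3 -m handwheel '[0,0,2,0,0,0, 0,0,4,0,0,0, 0,0,6,0,0,0, 0,0,8,0,0,0, 0,0,10,0,0,0, 0,0,12,0,0,0, 0,0,13,0,0,0, 0,0,14,0,0,0, 0,0,14,0,0,0, 0,0,14,0,0,0]' 1 80; python3 hub.py
```

```text
time_s: 11.8
tool_pos: [0.6071, -0.0511, 0.2202]
ee_rot: [[1.0, -0.0, 0.0], [-0.0, -1.0, 0.0], [0.0, -0.0, -1.0]]
force: [-0.1, 0.9, -2.9]
opening: 0.236
n 5544 plane [-0.0195 -0.0172  0.0003] rect [-9.1 33.5] [28.7 70. ] 8.3 far dir grip->hub 102.2 rmax 0.0697
11.85 [ 0.6072 -0.0511  0.2203] F [-1.02  0.05 -2.14] M [-0.037 -0.026 -0.041] op 0.236
```

```bash
python3 -m handwheel '[0,0,1,0,0,0, 0,0,2,0,0,0, 0,0,3,0,0,0, 0,0,4,0,0,0, 0,0,5,0,0,0, 0,0,6,0,0,0, 0,0,7,0,0,0, 0,0,8,0,0,0, 0,0,8,0,0,0, 0,0,8,0,0,0]' 1 80; python3 hub.py
```

```text
time_s: 13.1
tool_pos: [0.6072, -0.051, 0.2122]
ee_rot: [[1.0, -0.0, 0.0], [-0.0, -1.0, 0.0], [0.0, -0.0, -1.0]]
force: [0.3, 0.2, -1.8]
opening: 0.235
n 5544 plane [-0.0231 -0.0177  0.0003] rect [-9.  33.3] [28.8 70.5] 8.3 far dir grip->hub 102.2 rmax 0.0697
13.15 [ 0.6071 -0.051   0.2122] F [ 0.29 -0.67 -1.54] M [-0.074 -0.075 -0.013] op 0.236
```

```bash
python3 -m handwheel '[0,0,0.7,0,0,0, 0,0,1.5,0,0,0, 0,0,2.2,0,0,0, 0,0,3,0,0,0, 0,0,3.7,0,0,0, 0,0,4.5,0,0,0, 0,0,5,0,0,0, 0,0,5.5,0,0,0, 0,0,6,0,0,0, 0,0,6,0,0,0]' 1 80; python3 hub.py
```

```text
time_s: 14.4
tool_pos: [0.6071, -0.0511, 0.2061]
ee_rot: [[1.0, -0.0, -0.0], [-0.0, -1.0, 0.0], [-0.0, -0.0, -1.0]]
force: [-0.1, -0.3, -2.7]
opening: 0.239
n 5544 plane [-0.0196 -0.0176  0.0003] rect [-8.9 33.6] [28.9 70. ] 7.8 far dir grip->hub 101.8 rmax 0.0696
14.45 [ 0.6071 -0.051   0.2062] F [-0.14  0.55 -2.03] M [-0.021 -0.084 -0.015] op 0.241
```

```bash
python3 -m handwheel '[0,0,0.2,0,0,0, 0,0,0.4,0,0,0, 0,0,0.6,0,0,0, 0,0,0.8,0,0,0, 0,0,0.9,0,0,0, 0,0,1.0,0,0,0, 0,0,1.1,0,0,0, 0,0,1.2,0,0,0, 0,0,1.2,0,0,0, 0,0,1.2,0,0,0]' 1 80; python3 hub.py
```

```text
time_s: 15.7
tool_pos: [0.6073, -0.0512, 0.2052]
ee_rot: [[1.0, -0.0, 0.001], [-0.0, -1.0, -0.0], [0.001, 0.0, -1.0]]
force: [0.3, -2.2, 2.4]
opening: 0.238
n 5572 plane [-0.0216 -0.0128  0.0004] rect [-9.  33.6] [29.  70.1] 8.0 far dir grip->hub 101.9 rmax 0.0697
15.75 [ 0.6073 -0.0512  0.2052] F [ 0.93 -2.16  2.89] M [-0.402 -0.018  0.053] op 0.238
```

Contact is felt at the expected height (about +4.5 N), so the hub is home. Next I work out the circle for winding.

Run:
```python
import numpy as np
for p0 in(-78,-198,90):
    print(p0,[(k,round(55*(np.cos(np.radians(p0-k))-np.cos(np.radians(p0))),1),round(-55*(np.sin(np.radians(p0-k))-np.sin(np.radians(p0))),1)) for k in (4,12,24,36,48,60,72,84,96,108,116,120)])
```

```text
-78 [(4, np.float64(-3.8), np.float64(0.7)), (12, np.float64(-11.4), np.float64(1.2)), (24, np.float64(-22.9), np.float64(0.0)), (36, np.float64(-33.8), np.float64(-3.6)), (48, np.float64(-43.8), np.float64(-9.3)), (60, np.float64(-52.3), np.float64(-17.0)), (72, np.float64(-59.1), np.float64(-26.3)), (84, np.float64(-63.7), np.float64(-36.8)), (96, np.float64(-66.1), np.float64(-48.0)), (108, np.float64(-66.1), np.float64(-59.5)), (116, np.float64(-64.8), np.float64(-67.1)), (120, np.float64(-63.7), np.float64(-70.8))]
-198 [(4, np.float64(1.3), np.float64(-3.6)), (12, np.float64(4.7), np.float64(-10.5)), (24, np.float64(11.4), np.float64(-19.8)), (36, np.float64(20.0), np.float64(-27.5)), (48, np.float64(29.9), np.float64(-33.2)), (60, np.float64(40.9), np.float64(-36.8)), (72, np.float64(52.3), np.float64(-38.0)), (84, np.float64(63.7), np.float64(-36.8)), (96, np.float64(74.7), np.float64(-33.2)), (108, np.float64(84.6), np.float64(-27.5)), (116, np.float64(90.5), np.float64(-22.6)), (120, np.float64(93.2), np.float64(-19.8))]
90 [(4, np.float64(3.8), np.float64(0.1)), (12, np.float64(11.4), np.float64(1.2)), (24, np.float64(22.4), np.float64(4.8)), (36, np.float64(32.3), np.float64(10.5)), (48, np.float64(40.9), np.float64(18.2)), (60, np.float64(47.6), np.float64(27.5)), (72, np.float64(52.3), np.float64(38.0)), (84, np.float64(54.7), np.float64(49.3)), (96, np.float64(54.7), np.float64(60.7)), (108, np.float64(52.3), np.float64(72.0)), (116, np.float64(49.4), np.float64(79.1)), (120, np.float64(47.6), np.float64(82.5))]
```

```bash
python3 -m handwheel '[-3.8,0.7,-0.4,0,0,0, -7.6,1.1,-0.4,0,0,0, -11.4,1.2,-0.4,0,0,0, -17.2,0.9,-0.4,0,0,0, -22.9,0,-0.4,0,0,0, -28.5,-1.5,-0.4,0,0,0, -33.8,-3.6,-0.4,0,0,0, -39,-6.2,-0.4,0,0,0, -43.8,-9.3,-0.4,0,0,0, -43.8,-9.3,-0.4,0,0,0]' 1 80; python3 hub.py
```

```text
time_s: 17.0
tool_pos: [0.563, -0.0413, 0.2054]
ee_rot: [[1.0, 0.0, 0.0], [0.0, -1.0, 0.0], [0.0, -0.0, -1.0]]
force: [4.5, 2.0, -3.3]
opening: 0.235
n 5663 plane [ 0.0686 -0.0611  0.0002] rect [19.9 26.3] [72.7 29.3] 57.3 far dir grip->hub 56.0 rmax 0.0693
17.05 [ 0.5633 -0.0415  0.2054] F [ 4.04  2.   -3.14] M [ 0.447 -1.06   0.059] op 0.239
```

```bash
cat > tab.py <<'E'
import sys,numpy as np
x,y,cx,cy=map(float,sys.argv[1:5])
for a in sys.argv[5:]:
    f=np.radians(float(a)); print(a,round(cx+55*np.cos(f)-x,1),round(-(cy+55*np.sin(f)-y),1))
E
python3 tab.py 563.5 -41.9 595.5 3.4 -130 -140 -152 -166 -180 -195 -210 -225 -240 -255 -265 -270
```

```text
-130 -3.4 -3.2
-140 -10.1 -9.9
-152 -16.6 -19.5
-166 -21.4 -32.0
-180 -23.0 -45.3
-195 -21.1 -59.5
-210 -15.6 -72.8
-225 -6.9 -84.2
-240 4.5 -92.9
-255 17.8 -98.4
-265 27.2 -100.1
-270 32.0 -100.3
```

```bash
python3 -m handwheel '[-3.4,-3.2,0,0,0,0, -10.1,-9.9,0,0,0,0, -16.6,-19.5,0,0,0,0, -21.4,-32,0,0,0,0, -23,-45.3,0,0,0,0, -21.1,-59.5,0,0,0,0, -15.6,-72.8,0,0,0,0, -6.9,-84.2,0,0,0,0, 4.5,-92.9,0,0,0,0, 17.8,-98.4,0,0,0,0]' 1 80; python3 hub.py; python3 tab.py 581.3 56.5 595.5 3.4 -258 -264 -270
```

```text
time_s: 18.3
tool_pos: [0.5817, 0.0582, 0.2053]
ee_rot: [[1.0, 0.001, -0.001], [0.001, -1.0, 0.001], [-0.001, -0.001, -1.0]]
force: [-3.0, 0.4, 1.7]
opening: 0.238
n 438 plane [-0.0038  0.0127  0.0012] rect [ 10.4 -61.2] [17.7 16. ] 34.4 far dir grip->hub -80.9 rmax 0.0694
18.35 [0.5835 0.0587 0.2053] F [-0.97  3.24  4.69] M [0.532 0.672 0.014] op 0.234
-258 2.8 -0.7
-264 8.5 -1.6
-270 14.2 -1.9
```

```bash
python3 -m handwheel '[4,-1,-0.4,0,0,0, 8.5,-1.7,-0.4,0,0,0, 12,-2.1,-0.4,0,0,0, 14.2,-2.3,-0.4,0,0,0, 14.2,-2.3,-0.4,0,0,0, 14.2,-2.3,-0.4,0,0,0, 14.2,-2.3,-0.4,0,0,0, 14.2,-2.3,-0.4,0,0,0, 14.2,-2.3,-0.4,0,0,0, 14.2,-2.3,-0.4,0,0,0]' 1 80
python3 - <<'E'
from h import *
d=grab("wrist"); dump(d,"w5.pkl"); save(d,"w5.png",None,1.4)
s=status.state(); print(s["tool_pos"].round(4),s["force"].round(1),s["ft_torque"].round(2))
E
```

```text
time_s: 19.6
tool_pos: [0.5953, 0.0593, 0.2058]
ee_rot: [[1.0, -0.0, 0.0], [-0.0, -1.0, 0.001], [0.0, -0.001, -1.0]]
force: [-2.5, 4.0, 1.1]
opening: 0.24
[0.5953 0.0593 0.2058] [-2.3  4.4  1.4] [ 1.13  0.62 -0.01]
```

View pics/w5.png

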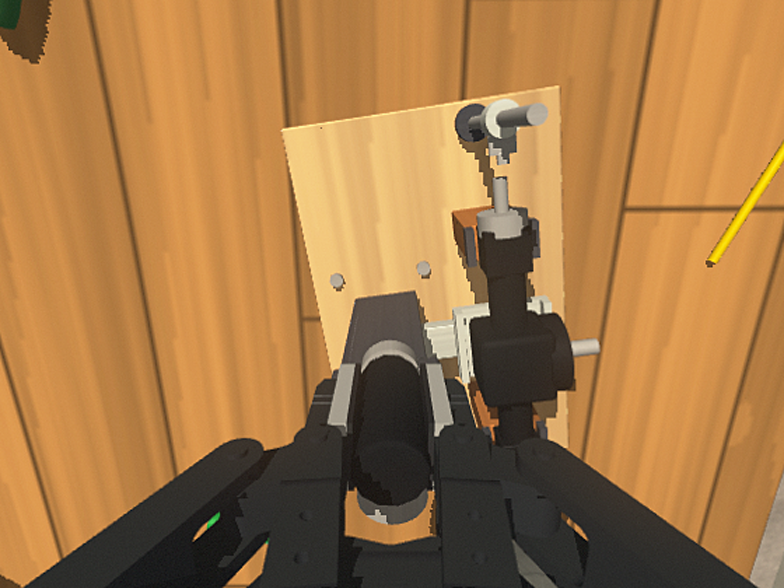

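The picture at 1.4x shows the axle's thin stub ending at (502,180) and the pointer tip at (500,160) beyond it, below the rod collar at (505,118). I'll read the heights from depth.

```bash
cat > ht.py <<'E'
from h import *
import sys
def ht(d):
    P=cloud(d); ex=np.array([np.cos(np.radians(8.25)),np.sin(np.radians(8.25))]); ey=np.array([-ex[1],ex[0]])
    q=P[...,:2]-np.array([.5953,.0036]); X=q@ex; Y=q@ey
    return P,X,Y
if __name__=="__main__":
    d=pickle.load(open(sys.argv[1],"rb")) if len(sys.argv)>1 else grab("wrist")
    P,X,Y=ht(d)
    print("y   zmax  n  x")
    for y in np.arange(.084,.150,.002):
        m=(abs(X-.075)<.010)&(abs(Y-y)<.001)&(P[...,2]>.075)&(P[...,2]<.14)
        if m.sum(): z=P[...,2][m]; print(round(y,3),np.sort(z)[-max(1,m.sum()//3):].mean().round(4),z.min().round(4),m.sum(),X[m].mean().round(4))
    m=(abs(X-.075)<.006)&(abs(Y)<.015)&(P[...,2]>.09); z=P[...,2][m]; print("housing",np.percentile(z,[50,95]) if len(z) else None)
    m=(X>.03)&(X<.052)&(abs(Y)<.02)&(P[...,2]>.03); z=P[...,2][m]; print("saddle",np.percentile(z,[10,50,90]).round(4) if len(z) else None)
E
python3 ht.py w5.pkl
```

```text
y   zmax  n  x
0.084 0.1012 0.0962 74 0.0746
0.086 0.1012 0.0964 72 0.0741
0.088 0.1011 0.0959 67 0.0745
0.09 0.098 0.0753 149 0.0745
0.092 0.0913 0.0866 25 0.0747
0.094 0.0912 0.0873 25 0.0749
0.096 0.0915 0.0888 28 0.0748
0.098 0.0915 0.0872 27 0.0748
0.1 0.0912 0.0866 30 0.0747
0.102 0.0913 0.0868 30 0.0749
0.104 0.0915 0.0882 25 0.0747
0.106 0.0914 0.088 28 0.0745
0.108 0.0913 0.0834 28 0.0751
0.116 0.1005 0.0983 13 0.0752
0.118 0.1005 0.0985 26 0.0751
0.12 0.1008 0.0985 27 0.0755
0.122 0.1005 0.098 58 0.0749
0.124 0.1008 0.099 59 0.0751
0.126 0.1007 0.0966 60 0.0752
0.128 0.1009 0.0968 62 0.075
0.13 0.1061 0.0988 58 0.0743
0.132 0.1061 0.0941 71 0.0745
0.134 0.1258 0.0916 71 0.0719
0.136 0.1309 0.0929 76 0.0703
0.138 0.1311 0.0926 77 0.07
0.14 0.1306 0.0927 79 0.0704
0.142 0.1177 0.0922 77 0.073
0.144 0.1063 0.0922 72 0.0743
0.146 0.1063 0.0915 37 0.0745
housing [0.10898469 0.1100027 ]
saddle [0.0573 0.0595 0.0729]
```

```bash
python3 tab.py 595.5 58.8 595.5 4.5 -276 -286 -300 -315 -330 -345 -360 -375 -388 -396; echo; python3 tab.py 642.2 -30.8  595.5 4.5 0
```

```text
-276 5.7 -0.4
-286 15.2 1.4
-300 27.5 6.7
-315 38.9 15.4
-330 47.6 26.8
-345 53.1 40.1
-360 55.0 54.3
-375 53.1 68.5
-388 48.6 80.1
-396 44.5 86.6

0 8.3 -35.3
```

```bash
python3 -m handwheel '[5.7,-0.4,0,0,0,0, 15.2,1.4,0,0,0,0, 27.5,6.7,0,0,0,0, 38.9,15.4,0,0,0,0, 47.6,26.8,0,0,0,0, 53.1,40.1,0,0,0,0, 55,54.3,0,0,0,0, 53.1,68.5,0,0,0,0, 48.6,80.1,0,0,0,0, 44.5,86.6,0,0,0,0]' 1 80; python3 hub.py; python3 tab.py 640 -27.8 595.5 4.5 -404 -416 -430 -445 -460 -475 -490 -505 -518 -526; echo;  python3 tab.py 550.4 35.3 595.5 4.5 -534 -546 -560 -575 -590 -605 -616 -624 -630
```

```text
time_s: 20.9
tool_pos: [0.6405, -0.03, 0.2061]
ee_rot: [[1.0, -0.002, 0.002], [-0.002, -1.0, -0.001], [0.002, 0.001, -1.0]]
force: [5.6, 0.4, -1.2]
opening: 0.24
n 5501 plane [-0.054  -0.0982  0.0001] rect [-22.4  22.1] [29.4 77. ] 59.7 far dir grip->hub 139.9 rmax 0.0695
20.95 [ 0.6399 -0.0308  0.2061] F [ 4.61 -2.24 -0.36] M [-0.324 -1.497  0.08 ] op 0.237
-404 -4.9 5.9
-416 -13.7 13.3
-430 -25.7 19.4
-445 -39.7 22.5
-460 -54.1 21.9
-475 -67.7 17.5
-490 -79.9 9.8
-505 -89.6 -0.8
-518 -95.5 -11.7
-526 -97.9 -19.0

-534 -9.6 36.5
-546 -9.6 25.1
-560 -6.6 12.0
-575 0.0 -0.7
-590 9.7 -11.3
-605 21.9 -19.0
-616 31.8 -22.6
-624 39.4 -23.9
-630 45.1 -24.2
```

```bash
python3 -m handwheel '[-4.6,6.3,0,0,0,0, -13.2,13.8,0,0,0,0, -25.2,19.9,0,0,0,0, -39.2,23,0,0,0,0, -53.6,22.4,0,0,0,0, -67.2,18,0,0,0,0, -79.4,10.3,0,0,0,0, -89.1,-0.3,0,0,0,0, -95,-11.2,0,0,0,0, -97.4,-18.5,0,0,0,0]' 1 80; python3 hub.py; python3 tab.py 542.6 -9.3 596 4 -534 -546 -560 -575 -590 -605 -616 -624 -630
```

```text
time_s: 22.2
tool_pos: [0.5419, -0.0084, 0.2057]
ee_rot: [[1.0, 0.0, -0.0], [0.0, -1.0, -0.0], [-0.0, 0.0, -1.0]]
force: [4.1, -2.1, -5.4]
opening: 0.238
n 5023 plane [ 2.110e-02 -1.406e-01 -1.000e-04] rect [28.9  4.4] [78.7 29.6] 16.7 far dir grip->hub 14.3 rmax 0.0685
22.25 [ 0.5419 -0.0075  0.2057] F [ 2.61 -1.51 -3.71] M [-0.555 -0.408  0.054] op 0.241
-534 -1.3 -7.6
-546 -1.3 -19.0
-560 1.7 -32.1
-575 8.3 -44.8
-590 18.0 -55.4
-605 30.2 -63.1
-616 40.1 -66.7
-624 47.7 -68.0
-630 53.4 -68.3
```

```bash
python3 -m handwheel '[-1.3,-7.6,0,0,0,0, -1.3,-19,0,0,0,0, 1.7,-32.1,0,0,0,0, 8.3,-44.8,0,0,0,0, 18,-55.4,0,0,0,0, 30.2,-63.1,0,0,0,0, 40.1,-66.7,0,0,0,0, 47.7,-68,0,0,0,0, 53.4,-68.3,0,0,0,0, 53.4,-68.3,0,0,0,0]' 1 80
python3 - <<'E'
from h import *
d=grab("wrist"); d=grab("wrist"); dump(d,"w6.pkl")
s=status.state(); print(s["tool_pos"].round(4),s["force"].round(1),s["ft_torque"].round(2))
from ht import ht
for f in("w5.pkl","w6.pkl"):
    d=pickle.load(open(f,"rb")); P,X,Y=ht(d)
    m=(abs(X-.075)<.0015)&(Y>.094)&(Y<.107)&(P[...,2]>.08); print("stub crest",np.median(P[...,2][m]),m.sum())
    m=(abs(X-.075)<.003)&(Y>.117)&(Y<.125)&(P[...,2]>.09); print("ptr",np.median(P[...,2][m]),P[...,2][m].std(),m.sum())
    m=(abs(X-.075)<.006)&(abs(Y)<.015)&(P[...,2]>.09); print("housing",np.median(P[...,2][m]))
    m=(X>.03)&(X<.052)&(abs(Y)<.02)&(P[...,2]>.03); print("saddle",np.percentile(P[...,2][m],[10,50,90]))
E
python3 tab.py 596 59 596 4 -636 -646 -660 -675 -690 -705 -720 -735 -748 -756
```

```text
time_s: 23.5
tool_pos: [0.5961, 0.0595, 0.2058]
ee_rot: [[1.0, -0.0, 0.0], [-0.0, -1.0, 0.001], [0.0, -0.001, -1.0]]
force: [-2.1, -0.6, -1.7]
opening: 0.232
[0.5957 0.0595 0.2058] [-2.5  0.3 -2.4] [0.11 0.6  0.03]
stub crest 0.09101425137759328 69
ptr 0.0998559052183339 0.0006605981962131067 97
housing 0.10898469492190772
saddle [0.05732463 0.05945405 0.07286615]
stub crest 0.09853804133729181 75
ptr 0.0998882471570246 0.0007107165206605688 99
housing 0.11661015738337331
saddle [0.06537678 0.06751542 0.08096504]
-636 5.7 0.3
-646 15.2 2.1
-660 27.5 7.4
-675 38.9 16.1
-690 47.6 27.5
-705 53.1 40.8
-720 55.0 55.0
-735 53.1 69.2
-748 48.6 80.8
-756 44.5 87.3
```

```bash
python3 -m handwheel '[5.7,0.3,0,0,0,0, 15.2,2.1,0,0,0,0, 27.5,7.4,0,0,0,0, 38.9,16.1,0,0,0,0, 47.6,27.5,0,0,0,0, 53.1,40.8,0,0,0,0, 55,55,0,0,0,0, 53.1,69.2,0,0,0,0, 48.6,80.8,0,0,0,0, 44.5,87.3,0,0,0,0]' 1 80; python3 hub.py; python3 tab.py 640.5 -28.3 596 4 -762 -770 -780 -790 -800 -806 -810
```

```text
time_s: 24.85
tool_pos: [0.6403, -0.0299, 0.2061]
ee_rot: [[1.0, -0.002, 0.001], [-0.002, -1.0, -0.001], [0.001, 0.001, -1.0]]
force: [4.2, -0.5, -1.4]
opening: 0.233
n 5512 plane [-0.057  -0.1     0.0001] rect [-25.5  18.9] [28.9 75.7] 49.2 far dir grip->hub 140.1 rmax 0.0696
24.9 [ 0.6398 -0.0306  0.2061] F [ 4.39 -1.53 -1.18] M [-0.135 -1.19   0.041] op 0.233
-762 -3.6 4.5
-770 -9.1 9.8
-780 -17.0 15.3
-790 -25.7 19.4
-800 -34.9 21.9
-806 -40.7 22.6
-810 -44.5 22.7
```

```bash
python3 -m handwheel '[-3.6,4.5,0,0,0,0, -9.1,9.8,0,0,0,0, -17,15.3,0,0,0,0, -25.7,19.4,0,0,0,0, -34.9,21.9,0,0,0,0, -40.7,22.6,0,0,0,0, -44.5,22.7,0,0,0,0, -44.5,22.7,0,0,0,0, -44.5,22.7,0,0,0,0, -44.5,22.7,0,0,0,0]' 1 80; python3 hub.py
python3 - <<'E'
from h import *
d=grab("scene"); dump(d,"s2.pkl"); save(d,"s2.png",(240,190,360,350),3.7)
t=grab("top"); dump(t,"t2.pkl")
from ht import ht
ex=np.array([np.cos(np.radians(8.25)),np.sin(np.radians(8.25))]); ey=np.array([-ex[1],ex[0]]); o=np.array([.5953,.0036])
for y,z in((.110,.0986),(.116,.0986),(.116,.0916)): print(y,z,(proj(d,[*(o+.075*ex+y*ey),z])[0]-[240,190])*3.7)
for nm,dd in(("top",t),("scene",d)):
    P,X,Y=ht(dd); m=(abs(X-.075)<.006)&(abs(Y)<.015)&(P[...,2]>.09); print(nm,"housing",np.percentile(P[...,2][m],[50,90]))
    m=(abs(X-.075)<.004)&(Y>.094)&(Y<.107)&(P[...,2]>.08)&(P[...,2]<.11); print("stub",np.sort(P[...,2][m]).round(4)[-12:])
    m=(abs(X-.075)<.004)&(Y>.117)&(Y<.126)&(P[...,2]>.08)&(P[...,2]<.11); print("ptr",np.sort(P[...,2][m]).round(4)[-12:])
E
```

```text
time_s: 26.15
tool_pos: [0.5957, -0.0514, 0.2058]
ee_rot: [[1.0, -0.0, -0.0], [-0.0, -1.0, -0.001], [-0.0, 0.001, -1.0]]
force: [1.9, -5.7, 1.4]
opening: 0.239
n 5474 plane [ 0.0058 -0.0156  0.0003] rect [-0.2 35.5] [67.9 28.6] 89.5 far dir grip->hub 90.0 rmax 0.0694
26.2 [ 0.5957 -0.0514  0.2058] F [ 2.18 -5.72  2.33] M [-1.282 -0.585  0.027] op 0.236
0.11 0.0986 [320.70467306 182.40833838]
0.116 0.0986 [323.46704692 176.93264557]
0.116 0.0916 [322.54703138 185.86114518]
top housing [0.12005572 0.12247797]
stub [0.0997 0.1008 0.1015 0.1016 0.1021 0.1024 0.1024 0.1027 0.1029 0.1029
 0.1035 0.104 ]
ptr [0.0966 0.0969 0.0976 0.0978 0.0978 0.0981 0.0993 0.0994 0.0999 0.1013
 0.1024]
scene housing [0.12146197 0.1224423 ]
stub [0.1007 0.1019 0.1024 0.1038]
ptr [0.0983 0.0994 0.1    0.1006 0.1007 0.1014 0.1014 0.1077]
```

View pics/s2.png

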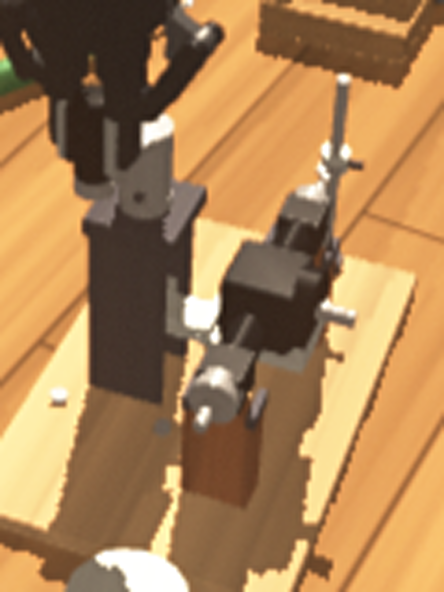

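The scene crop shows the hub seated on the collar at (145,190), with the axle clear of the trestles. The stub and pointer region is at (320,180). Depth puts both near 98.5 mm. I'll ease the side load, let go, back off upward, and check the height with the wrist camera.

```bash
python3 -m handwheel '[0,0.4,0,0,0,0, 0,0.8,0,0,0,0, 0,0.8,0,0,0,0, 0,0.8,0,0,0,0, 0,0.8,0,0,0,0, 0,0.8,0,0,0,0, 0,0.8,0,0,0,0, 0,0.8,0,0,0,0, 0,0.8,0,0,0,0, 0,0.8,0,0,0,0]' 0.4 40; python3 -m handwheel '[0,0,0,0,0,0, 0,0,0,0,0,0, 0,0,0,0,0,0, 0,0,0,0,0,0, 0,0,-4,0,0,0, 0,0,-14,0,0,0, 0,0,-30,0,0,0, 0,0,-50,0,0,0, 0,0,-68,0,0,0, 0,0,-80,0,0,0]' 0.3 40; python3 hub.py
```

```text
time_s: 27.55
tool_pos: [0.5958, -0.0516, 0.2058]
ee_rot: [[1.0, -0.0, 0.0], [-0.0, -1.0, 0.0], [0.0, -0.0, -1.0]]
force: [1.3, 0.7, 0.2]
opening: 0.596
time_s: 28.8
tool_pos: [0.5961, -0.0516, 0.2877]
ee_rot: [[1.0, -0.0, 0.002], [-0.0, -1.0, -0.0], [0.002, 0.0, -1.0]]
force: [-0.6, -0.7, -0.0]
opening: 0.699
28.85 [ 0.5966 -0.0515  0.2888] F [0.24 0.41 1.38] M [0.062 0.012 0.035] op 0.697
```

```bash
python3 -m handwheel '[3,-6,0,0,0,0, 10,-20,0,0,0,0, 20,-38,0,0,0,0, 30,-56,0,0,0,0, 40,-75,0,0,0,0, 46,-87,0,0,0,0, 49,-92,0,0,0,0, 49,-92,0,0,0,0, 49,-92,0,0,0,0, 49,-92,0,0,0,0]' 0.3
python3 - <<'E'
from h import *
d=grab("wrist"); d=grab("wrist"); dump(d,"w7.pkl"); save(d,"w7.png",None,1.4)
s=status.state(); print(s["tool_pos"].round(4),s["force"].round(1))
from ht import ht
for f in("w5.pkl","w6.pkl","w7.pkl"):
    d=pickle.load(open(f,"rb")); P,X,Y=ht(d)
    m=(abs(X-.075)<.0015)&(Y>.094)&(Y<.107)&(P[...,2]>.08); print("stub crest",np.median(P[...,2][m]).round(5),m.sum())
    m=(abs(X-.075)<.004)&(Y>.115)&(Y<.127)&(P[...,2]>.09)&(P[...,2]<.104); print("ptr",np.percentile(P[...,2][m],[10,25,50,75,90]).round(4),m.sum(),"x range",X[m].min().round(4),X[m].max().round(4))
P,X,Y=ht(d); m=(P[...,2]>.188)&(P[...,2]<.204)&(np.hypot(X,Y)<.08); Q=P[m]
r=cv2.minAreaRect((Q[:,:2]*1000).astype(np.float32)); k=np.linalg.lstsq(np.c_[Q[:,:2]-[.5953,.0036],np.ones(len(Q))],Q[:,2],rcond=None)[0]
print("crank arm top",len(Q),np.median(Q[:,2]),r,k)
E
```

```text
time_s: 30.1
tool_pos: [0.6447, 0.0395, 0.2859]
ee_rot: [[1.0, -0.001, 0.0], [-0.001, -1.0, -0.0], [0.0, 0.0, -1.0]]
force: [0.0, 0.0, -0.0]
opening: 0.698
[0.6448 0.0398 0.286 ] [-1.   0.6  0.2]
stub crest 0.09101 69
ptr [0.0991 0.0994 0.0999 0.1004 0.1008] 167 x range 0.071 0.0789
stub crest 0.09854 75
ptr [0.0989 0.0995 0.0999 0.1004 0.1007] 163 x range 0.0711 0.079
stub crest 0.10264 48
ptr [0.0991 0.0995 0.1    0.1005 0.1009] 99 x range 0.0711 0.079
crank arm top 2072 0.19494725702116888 ((608.8648681640625, -20.885337829589844), (27.082368850708008, 76.98027801513672), 26.250324249267578) [-0.0330993   0.02565377  0.19570065]
```

View pics/w7.png

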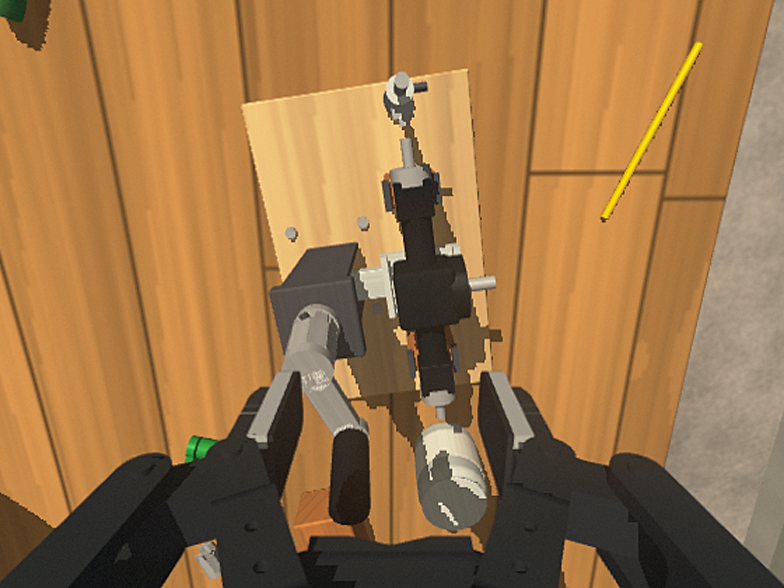

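The picture at 1.4x shows the crank free on the shaft at (310,340), with its grip at (350,475). The stub end is at (405,140) and the pointer tip at (402,122), and nothing is touching. One free check remains: whether the spread in the pointer depth is noise or slope.

Run:
```python
from h import *
from ht import ht
for f in("w5.pkl","w6.pkl","w7.pkl"):
    P,X,Y=ht(pickle.load(open(f,"rb"))); m=(abs(X-.075)<.004)&(Y>.115)&(Y<.127)&(P[...,2]>.09)&(P[...,2]<.104)
    A=np.c_[X[m]-.075,Y[m]-.115,np.ones(m.sum())]; k,r,_,_=np.linalg.lstsq(A,P[...,2][m],rcond=None); print(k.round(4),np.sqrt(r/m.sum()))
    m=(abs(X-.075)<.01)&(abs(Y)<.012)&(P[...,2]>.1); print("housing flat std",P[...,2][m].std())
s=status.state(); print(s["qvel"].round(2),s["force"].round(2))
```

```text
[-0.0483  0.032   0.0997] [0.00069261]
housing flat std 0.0005908311671856825
[0.031  0.0243 0.0997] [0.00071321]
housing flat std 0.0006126034600221265
[0.0091 0.0061 0.1   ] [0.00068508]
housing flat std 0.000683656613889818
[-0.19  0.1  -0.11 -0.11 -0.02  0.01  0.02] [-1.    0.6   0.23]
```

Just noise: the pointer's top is flat at 0.0999, so its centre is 0.0984, against 0.0986 for the axle end. I'll hand in.

```bash
python3 -c "
from cell import env
print(env.job_done())"
```

```text
the job is handed in; nothing more can be done
None
```

The crank is home on the jack's shaft, the axle is lifted level with the pointer, and the job was handed in at about 30 s of the 72 s allowed. The hand-in reported no verdict.

**What I did:** I took the grey crank off the block by its grip and lowered it over the shaft with its notches lined up on the pin as seen by the wrist camera. It seated with a light touch of about 4.5 N. I then wound it about two turns clockwise, with up to about 6 N of side force at the hand. I let go and backed off upward, and did not touch the axle or the tin, tray and screwdriver.

**Last checks:**
- **Height:** the axle end's centre is at 98.6 mm and the pointer's at 98.4–98.5 mm. Depth noise is about 0.7 mm per pixel, against the 2 mm allowed.
- **Crank:** the arm's top is at 195.7 mm on the shaft's axis, against 196 mm nominal, so it is home. It is tilted about 0.04 rad, and on release it turned some 26 degrees from where I let go, about as much as the pin's play.
- **Robot:** the gripper is clear and the wrist force reads about zero.

**What disagreed:** while winding, the crank leaned up to about 0.14 rad in its loose bore; it settled after release. The top camera put the pointer about 2 mm lower than the wrist camera did. I trusted the closer wrist view, which the scene camera agreed with.

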